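Set the fume extractor to speed four and start it

TASK

Get the solder-fume extractor running at speed four: with a fingertip, and without gripping anything, push the pointer lever of its rotary speed selector gently clockwise, click by click, from where it stands until it rests at the fourth dot after the off bar, never going past that dot. Then press the round start button on the small separate switch box fully down with a fingertip and let it come back up. Leave everything else on the bench where it is.

Things in the scene. Friction and masses are not known exactly. Their poses are not given: they have to be found in the camera images.
- ctrl: Grey extractor control box, 180 (x) x 150 (y) mm, flat top 60 mm above the bench, fixed, turned up to 0.4 rad; origin under its centre, x to its rear, y to its left, z up. On top a raised black round dial, 69 mm radius, with seven white marks at 61 mm radius, 30 degrees apart: a bar (off) at +y, then clockwise from above six dots of growing size (speeds 1 to 6), third at +x, sixth at -y.
- selector_axis (a point): Centre of the dial on its top face, on the selector's axis, 64 mm above the bench; axes as the control box.
- selector (a joint): Selector angle, rad, growing clockwise from above: 0 with the lever at the off bar, 0.524 (30 degrees) a click, 2.094 at the fourth dot; end stops just outside 0 and 3.142. It starts at off, speed 1 or speed 2. A detent pulls it to the nearest mark: pushed past half way between two marks it jumps to the next. A click needs about 0.13 N m (3 N at 42 mm radius).
- selector_tip (a point): Outer end of the selector's lever, on its top: one grey pointer arm with a white line on top, 12 mm wide, reaching 53 mm out from the axis, underside 8 mm and top 32 mm above the dial, on a round hub of 17 mm radius. A push on the side of the arm turns it. The frame turns with the lever, y pointing outwards along it.
- start_top (a point): Centre of the top of the start button: a grey round cap of 17 mm radius in a black housing on a grey switch box (80 x 80 x 40 mm, fixed), left or right of the control box. z up; it is pressed straight down.
- start (a joint): Travel of the start button, m: 0 up, 0.006 fully down (about 5 N); a spring lifts it again.
- sponge_tin: Round steel tin with a cork-coloured pad, 80 mm wide, 34 mm tall, loose on the bench on the other side of the control box from the switch box; origin under its centre. To be left alone.
- spool: Small aluminium solder spool, 40 mm wide, 28 mm tall, loose on the control box; origin under its centre. To be left alone.
- screwdriver: Loose screwdriver, 180 mm, behind on the left. To be left alone.
- pliers: Loose pliers with blue handles, 160 mm, behind on the right. To be left alone.
- battery_holder: Loose battery holder, 62 x 32 x 16 mm, behind the control box. To be left alone.
- board: Loose green circuit board, 70 x 50 mm, front left. To be left alone.
- brush: Loose brush, 160 mm, front right. To be left alone.
Not all that is in view belongs to the job. Of the things that look like the part that bears start_top, take the one that is farthest to the robot's left at the start.

How it is judged:
On the way, in this order (a step that is already met when the one before it is completed fails the run):
1. the selector rests in the fourth speed position (value of joint selector between 1.9944 and 2.1944 rad and velocity of joint selector between -0.1 and 0.1 rad/s), for 0.3 s.
2. the start button is pressed down with the selector at speed four (value of joint start above 0.0045 m and value of joint selector between 1.9944 and 2.1944 rad), for 0.05 s.
At the end, for the whole second after the job is handed in: the selector rests at the fourth dot (2.094 rad, within 0.1 rad) and the start button, once pressed at least 4.5 mm, is up again (within 1.5 mm) (all of step 1 and value of joint start below 0.0015 m); the robot touches nothing.
It fails at once if the selector goes past the fourth dot, over the next click (value of joint selector above 2.42 rad).
It fails at once if the start button is pressed before the selector is at speed four (value of joint start above 0.003 m and value of joint selector below 1.9 rad).
It fails at once if the selector is gripped or forced (more than 20 N from the fingers) (contact force between the fingers and selector above 20 N).
It fails at once if a loose thing on the bench is moved or lifted (more than 25 mm) (distance of any of sponge_tin, spool, screwdriver, pliers, battery_holder, board, brush from where it was at the start of the episode above 0.025 m).
It also fails if it takes over 50 s, if anything falls off the work surface, if the arm or the gripper's body presses on something with over 40 N, if the wrist force passes 120 N, or if a joint passes its speed limit or range.

ROBOT

A 6-joint arm with a two-finger parallel gripper is mounted at the origin on the work surface. World frame = base frame: x ahead of the robot, y to its left, z up, the work surface at z = 0. Lengths are in m, angles in rad, forces in N, time in s.
With the tool pointing down it reaches from about 0.25 to 0.775 m from the base axis. Payload 4 kg.
Tool frame: the origin (TCP) lies on the mounting face of the last link; the fingertips stand 199 mm ahead of it and the grasp point (between the pads) lies 180 mm ahead of it; x points along the fingers, y is the direction in which the jaws open and shut, and the axes are right-handed (so a half turn about x gives the same grasp; the last joint's range is limited). The gripper opens to 94 mm and grips with 3 to 60 N. Pads are 16 mm wide; open, the fingers measure 119 mm over their backs; the gripper's body (75 mm by 177 mm) begins 78 mm behind the grasp point.
Start: joints at [1.229, 0.087, 1.371, -0, 1.684, -0.103], TCP at [0.13, 0.534, 0.405] pointing down, gripper open.
Joint ranges: [-3.1, 3.1], [-0.76, 2.03], [0.27, 2.55], [-1.08, 4.22], [0.17, 2.65], [-2.57, 2.57]. Speed limits (rad/s): [2.79, 2.79, 3.14, 3.14, 3.14, 3.14].

INTERFACE

Orientations are given as [roll, pitch, yaw] about the fixed x, y, z axes, in that order (R = Rz(yaw) Ry(pitch) Rx(roll)).
In Python, from bench import robot gives the robot as it stands. The module is installed in compiled form; this text tells all that it offers.
- The arm moves only by the shell command python3 -m pendant 'ROWS'. ROWS is a JSON object of lists of equal length, an entry for each row: "turn": the turn, a rotation vector about the world's x, y, z in rad, a list of three; "delta_pos": the shift along the world's x, y, z in cm, a list of three; "gripper": the finger opening in cm, from 0 to 9.4. In form: {"turn": [[ax, ay, az], ...], "delta_pos": [[dx, dy, dz], ...], "gripper": [gripper, ...]}. A call has 1 to 8 rows; each row shifts and turns the commanded pose from where the row before left it; what a row does not reach is not made up. A row lasts 1/8 s, in which the tool goes at most 62.5 mm and 10.7 degrees, less where a joint would pass 70% of its speed; a pose out of reach is approached as far as the arm can. A call with a gripper value outside its range is refused whole. The fingers move at their own pace and stop on an object; the grip force is fixed at half the most. Time passes only in rows, so rows that do not move let the fingers close. It gives the time, the measured TCP pose, the force and the opening at its end, in the units of the state.
- robot.get_obs(): the state, without advancing time (a new reading comes with each control period).
- robot.snapshot(name): name is "side" or "top"; returns (picture, depth): 400x640x3 uint8, red, green, blue; 400x640 float32, m along the optical axis (not along the pixel's ray), 0 where there is no reading.
- robot.camera_params(name): a dict with "vertical_fov" (degrees; the focal length in pixels is half the picture's height over the tangent of half this angle, whatever the lens; pixels are square), "cx", "cy" (the principal point, pixels), "R" (3x3) and "t" (3): a world point X has camera coordinates R X + t. Camera axes: x right, y down, z forward; pixel columns grow to the right and rows downward; lengths in m; the calibration is good to about 2 mm. A picture is of the moment at which its call begins. camera_params takes no time and is no camera call.
- robot.close_job(): hands the job in, once; it reports no verdict.
The state is a dict: "time": time; "joint_positions": joint angles; "qvel": joint speeds; "joint_torque": joint torques, N m; "tool_pos": TCP position; "ee_rot": TCP orientation; "wrist_force": force on the tool from outside, world axes, zero at the start; "wrist_torque": the same for the moment, N m; "width": finger opening in m.
Only numpy, scipy, OpenCV 4.12 (cv2) and the standard library are available. Lean on these libraries where they do the work, as an engineer would, in place of code of your own. Each camera call takes 0.05 s, during which the arm holds its last target. There are 200 camera calls.

## Working session

There is one attempt and no reset: what is moved stays moved. The work goes in short steps, Python scripts to look and compute and a shell command to move; the robot and the scene stay as the last step left them, time stands still between calls to the robot, and variables do not carry over. Pictures are saved under pics/ and viewed, and the job is handed in when it is done.

```bash
mkdir -p pics; cat > h.py <<'E'
import numpy as np, cv2
from bench import robot
def shot(n,f):
    p,d=robot.snapshot(n); cv2.imwrite(f'pics/{f}.png',p[:,:,::-1]); np.save(f'pics/{f}.npy',d); return p,d
def cam(n):
    c=robot.camera_params(n); f=200/np.tan(np.radians(c['vertical_fov'])/2); return f,c['cx'],c['cy'],np.array(c['R']),np.array(c['t'])
def pt(n,u,v,d):
    f,cx,cy,R,t=cam(n); return R.T@(np.array([(u-cx)/f*d,(v-cy)/f*d,d])-t)
def ray(n,u,v,z):
    f,cx,cy,R,t=cam(n); o=-R.T@t; r=R.T@np.array([(u-cx)/f,(v-cy)/f,1]); return o+r*(z-o[2])/r[2]
def proj(n,X):
    f,cx,cy,R,t=cam(n); c=R@np.array(X)+t; return c[:2]/c[2]*f+[cx,cy]
E
python3 - <<'E'
from h import *
for n in('top','side'):
    shot(n,n+'0'); print(n,robot.camera_params(n))
print(robot.get_obs())
E
```

```text
top {'vertical_fov': 46.03560650459635, 'cx': 321.40027614727495, 'cy': 195.6734269568705, 'R': array([[-0.00885922, -0.99989447,  0.0115139 ],
       [-0.99862458,  0.00825175, -0.051777  ],
       [ 0.05167653, -0.01195676, -0.9985923 ]]), 't': array([-0.09153892,  0.51598957,  1.35040362])}
side {'vertical_fov': 47.0864998186357, 'cx': 324.8433558742951, 'cy': 200.9807404545024, 'R': array([[-0.89816119, -0.43961057,  0.00700132],
       [-0.32282262,  0.64857571, -0.68930044],
       [ 0.29848288, -0.62136309, -0.72444177]]), 't': array([0.44184976, 0.29339115, 1.50799518])}
{'time': 0.1, 'joint_positions': array([ 1.22890405e+00,  8.79042171e-02,  1.37208540e+00, -2.07491042e-06,
        1.68356581e+00, -1.03111486e-01]), 'qvel': array([ 0.00248173, -0.00249212, -0.00415514, -0.00087983, -0.00077799,
       -0.00110874]), 'joint_torque': array([ 3.34856704e-03, -3.41254163e+01, -3.03301799e+01,  7.20740226e-02,
        3.04706697e-02, -8.97463156e-05]), 'tool_pos': array([0.13006618, 0.53430861, 0.40361717]), 'ee_rot': array([-1.67285716,  1.56883356, -1.91163819]), 'wrist_force': array([ 0.04521914, -0.58802934,  0.73591671]), 'wrist_torque': array([ 0.01818   , -0.01859756,  0.00084133]), 'width': 0.09401299944828687}
```

View pics/top0.png

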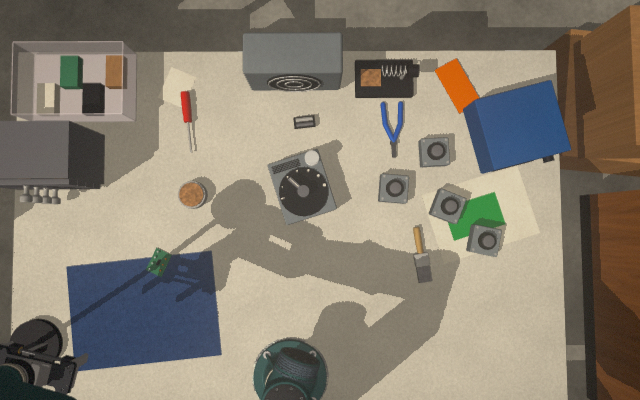

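View pics/side0.png

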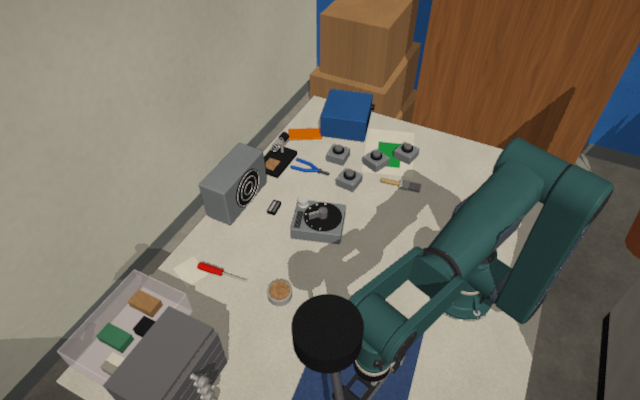

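The top view shows the control box with its dial at (303,190) and the tin at (192,194). Four things could be the switch box: (395,187), (435,151), (447,206) and (486,239). The robot's left is image left, so (395,187) is the one. I'll check that in a close crop.

```bash
python3 - <<'E'
from h import *
p=cv2.imread('pics/top0.png'); q=cv2.imread('pics/side0.png')
cv2.imwrite('pics/c1.png',cv2.resize(p[140:240,255:425],None,fx=4.7,fy=4.7,interpolation=cv2.INTER_CUBIC))
cv2.imwrite('pics/c2.png',cv2.resize(q[140:250,280:430],None,fx=5,fy=5,interpolation=cv2.INTER_CUBIC))
d=np.load('pics/top0.npy')
for u,v in [(395,187),(435,151),(447,206),(486,239),(303,190),(320,200),(312,157)]:
    m=np.median(d[v-1:v+2,u-1:u+2]);print(u,v,pt('top',u,v,m).round(4))
for b in [(395,187),(435,151),(447,206),(486,239)]: print(b, proj('side',ray('top',*b,.05)).round())
E
```

```text
395 187 [ 0.5352 -0.3017  0.0635]
435 151 [ 0.636  -0.4164  0.0628]
447 206 [ 0.4808 -0.4469  0.0623]
486 239 [ 0.3878 -0.5535  0.0639]
303 190 [ 0.5268 -0.045   0.0967]
320 200 [ 0.5005 -0.0913  0.0652]
312 157 [ 0.6182 -0.0701  0.0873]
(395, 187) [349. 173.]
(435, 151) [338. 149.]
(447, 206) [375. 155.]
(486, 239) [406. 147.]
```

View pics/c1.png

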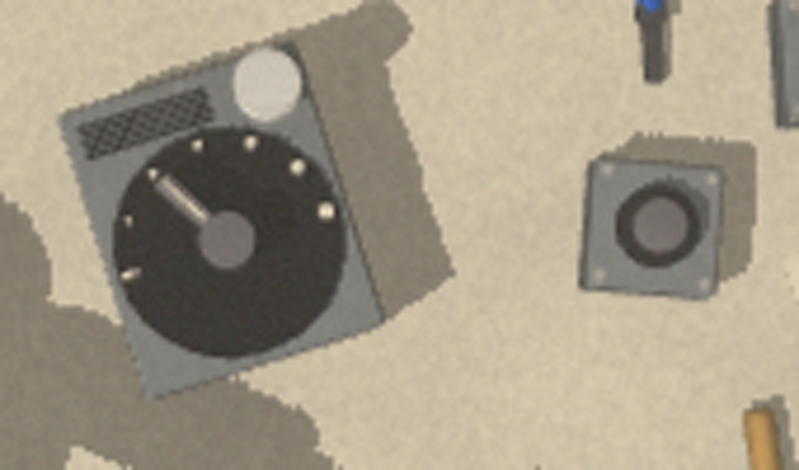

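View pics/c2.png

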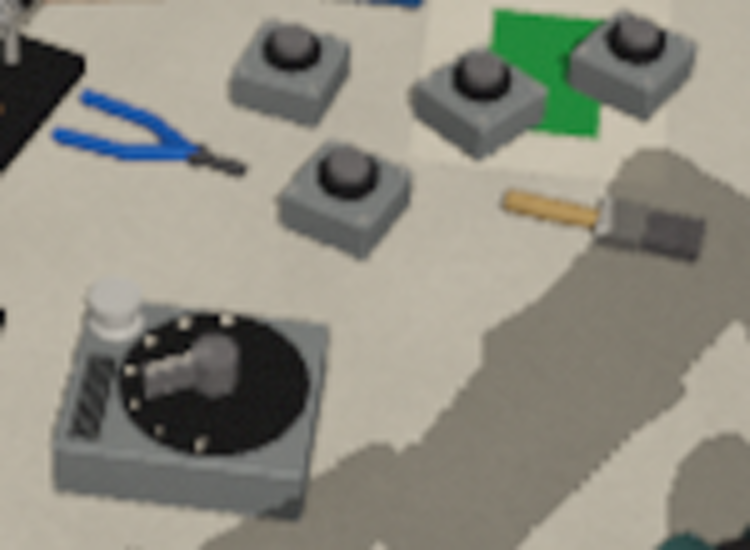

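The crops confirm it. The lever points at dot 2 (crop 154,174; top about (288,177)), and dot 4 is at top about (308,170). The spool stands at (312,157), just outside dot 4. The chosen switch box is at (395,187), which is (349,173) in the side view. Next I'll measure.

```bash
python3 - <<'E'
from h import *
p=cv2.imread('pics/top0.png').astype(int)
c=np.array([[130,274],[128,220],[154,174],[197,145],[250,143],[297,167],[326,210]])/4.7+[255,140]-.4
P=[]
for u,v in c:
    u0,v0=int(round(u)),int(round(v)); w=p[v0-3:v0+4,u0-3:u0+4].min(2); w=np.clip(w-110,0,None); vv,uu=np.mgrid[v0-3:v0+4,u0-3:u0+4]
    q=((uu*w).sum()/w.sum(),(vv*w).sum()/w.sum()) if w.sum()>0 else (u,v)
    P.append(ray('top',*q,.064)[:2])
P=np.array(P)
k=[0,1,3,4,5,6]
a=np.pi/2-np.radians(30)*np.arange(7)
M=.061*np.c_[np.cos(a),np.sin(a)]
T,_=cv2.estimateAffinePartial2D(M[k],P[k]); yaw=np.arctan2(T[1,0],T[0,0])
print('scale',np.hypot(*T[:,0]),'yaw',yaw,'centre',T[:,2]); print(((M@T[:,:2].T+T[:,2])-P)*1000)
ctr=T[:,2]
# hub top by depth
d=np.load('pics/top0.npy')
f,cx,cy,R,t=cam('top')
vv,uu=np.mgrid[130:250,250:430]; D=d[130:250,250:430]
X=(np.stack([(uu-cx)/f*D,(vv-cy)/f*D,D],-1)-t)@R
for nm,(x,y),r,lo,hi in [('hub',ctr,.065,.088,.2),('btn',(.535,-.302),.03,.057,.2),('box',(.535,-.302),.06,.034,.048),('spool',(.62,-.07),.03,.075,.2)]:
    m=(np.hypot(X[...,0]-x,X[...,1]-y)<r)&(X[...,2]>lo)&(X[...,2]<hi); q=X[m]; print(nm,m.sum(),q.mean(0).round(4),np.percentile(q[:,2],[5,50,95]).round(4), cv2.minEnclosingCircle(q[:,:2].astype('f4')))
# two-view height of button
from itertools import product
q=cv2.imread('pics/side0.png')
for nm,a,b in [('btn',(255+660/4.7,140+223/4.7),(280+348/5,140+165/5)),('hub',(255+227/4.7,140+240/4.7),(280+217/5,140+352/5))]:
    A=[];B=[]
    for n,(u,v) in(('top',a),('side',b)):
        ff,x0,y0,Rr,tt=cam(n); K=np.array([[ff,0,x0],[0,ff,y0],[0,0,1]]); A.append(K@np.c_[Rr,tt]); B.append(np.array([[u],[v]],float))
    h=cv2.triangulatePoints(*A,*B); print(nm,'triang',(h[:3]/h[3]).ravel().round(4))
for k in range(7):
    an=yaw+np.pi/2-np.radians(30*k); print(k,'dir',np.round([np.cos(an),np.sin(an)],3))
o=robot.get_obs(); from scipy.spatial.transform import Rotation as Ro
print(Ro.from_euler('xyz',o['ee_rot']).as_matrix().round(3))
E
```

```text
scale 1.0309718093816305 yaw 0.2826800734632354 centre [ 0.52535473 -0.04292866]
[[ 2.35517495 -0.4525724 ]
 [-2.69895613 -0.35590818]
 [ 3.4144097   4.16965141]
 [ 1.31880705  1.19889316]
 [ 0.48288716  0.38119982]
 [-0.32924135 -0.32176599]
 [-1.12863557 -0.44984511]]
hub 179 [ 0.5336 -0.0363  0.0965] [0.0916 0.0966 0.1004] ((0.5379494428634644, -0.03032510168850422), 0.03440640866756439)
btn 119 [ 0.5344 -0.3021  0.0627] [0.0579 0.0627 0.0677] ((0.5352012515068054, -0.3004431426525116), 0.020404070615768433)
box 533 [ 0.5339 -0.3008  0.0408] [0.0363 0.0408 0.0453] ((0.5342831015586853, -0.3015842139720917), 0.05352399870753288)
spool 162 [ 0.618  -0.0687  0.0887] [0.084  0.0888 0.0931] ((0.6182003021240234, -0.0686206966638565), 0.01987864077091217)
btn triang [ 0.5339 -0.3057  0.0492]
hub triang [ 0.5228 -0.0462  0.0891]
0 dir [-0.279  0.96 ]
1 dir [0.239 0.971]
2 dir [0.692 0.722]
3 dir [0.96  0.279]
4 dir [ 0.971 -0.239]
5 dir [ 0.722 -0.692]
6 dir [ 0.279 -0.96 ]
[[-0.001  0.237  0.972]
 [-0.002  0.972 -0.237]
 [-1.    -0.002 -0.   ]]
```

Lever at dot 2 (yaw ≈ 0.28, centre ≈ (0.525, -0.044)). I'll close the fingers, move over the counter-clockwise side of the lever and turn the tool by -120° (the symmetric grasp, so joint 6 stays mid-range).

```bash
python3 -m pendant '{"turn":[[0,0,0],[0,0,-0.175],[0,0,-0.175],[0,0,-0.175],[0,0,-0.175],[0,0,-0.175],[0,0,-0.175],[0,0,-0.175]],"delta_pos":[[0,0,0],[3.3,-4.4,0],[3.3,-4.4,0],[3.3,-4.4,0],[3.3,-4.4,0],[3.3,-4.4,0],[3.3,-4.4,0],[3.3,-4.4,0]],"gripper":[0,0,0,0,0,0,0,0]}'
python3 -m pendant '{"turn":[[0,0,-0.175],[0,0,-0.175],[0,0,-0.175],[0,0,-0.175],[0,0,-0.175],[0,0,0]],"delta_pos":[[3.4,-4.4,0],[3.4,-4.4,0],[3.4,-4.4,0],[3.4,-4.4,0],[3.4,-4.4,0],[0,0,0]],"gripper":[0,0,0,0,0,0]}'
cat >> h.py <<'E'
def st():
    from scipy.spatial.transform import Rotation as Ro
    o=robot.get_obs(); m=Ro.from_euler('xyz',o['ee_rot']).as_matrix()
    print('t',o['time'],'tcp',o['tool_pos'].round(4),'x',m[:,0].round(3),'z-ax yaw',np.arctan2(m[1,2],m[0,2]).round(3),'F',o['wrist_force'].round(2),'w',round(o['width'],4),'q6',o['joint_positions'][5].round(2))
E
python3 - <<'E'
from h import *
st(); shot('top','t1'); q,_=shot('side','s1')
a=cv2.imread('pics/t1.png')[130:260,230:430]; b=cv2.imread('pics/s1.png')[140:280,240:440]
cv2.imwrite('pics/c3.png',np.hstack([cv2.resize(a,(400,400)),cv2.resize(b,(400,400))]))
E
```

```text
time: 1.1
tool_pos: [0.3617, 0.2248, 0.4047]
ee_rot: [1.964, 1.57, 0.495]
wrist_force: [1.1, 0.0, 0.3]
width: 0.0173
time: 1.85
tool_pos: [0.5326, 0.0035, 0.4034]
ee_rot: [-0.525, 1.569, -2.869]
wrist_force: [-0.2, 0.5, -0.0]
width: 0.0003
t 1.85 tcp [0.5326 0.0035 0.4034] x [-0.002 -0.001 -1.   ] z-ax yaw -2.344 F [-0.23  0.55 -0.02] w 0.0003 q6 0.67
```

View pics/c3.png

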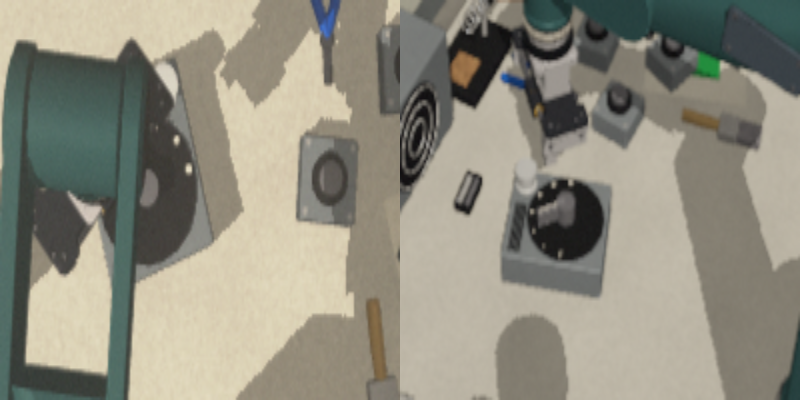

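The side view still shows the lever at dot 2, with the closed fingers above it (dial at (565,220) in the right half). I'll descend to a tip height of about 80 mm, beside the lever.

```bash
python3 -m pendant '{"turn":[[0,0,0],[0,0,0],[0,0,0],[0,0,0],[0,0,0]],"delta_pos":[[-0.1,0.25,-4],[0,0,-4],[0,0,-3],[0,0,-1.4],[0,0,0]],"gripper":[0,0,0,0,0]}'
python3 - <<'E'
from h import *
st(); shot('side','s2')
b=cv2.imread('pics/s2.png')[170:260,270:390]
cv2.imwrite('pics/c4.png',cv2.resize(b,(800,600),interpolation=cv2.INTER_CUBIC))
E
```

```text
time: 2.58
tool_pos: [0.5295, 0.0098, 0.2804]
ee_rot: [-0.97, 1.57, 2.976]
wrist_force: [-0.7, -0.1, -0.2]
width: 0.0003
t 2.575 tcp [0.5295 0.0098 0.2804] x [-0.001  0.    -1.   ] z-ax yaw -2.337 F [-0.75 -0.1  -0.23] w 0.0003 q6 0.68
```

View pics/c4.png

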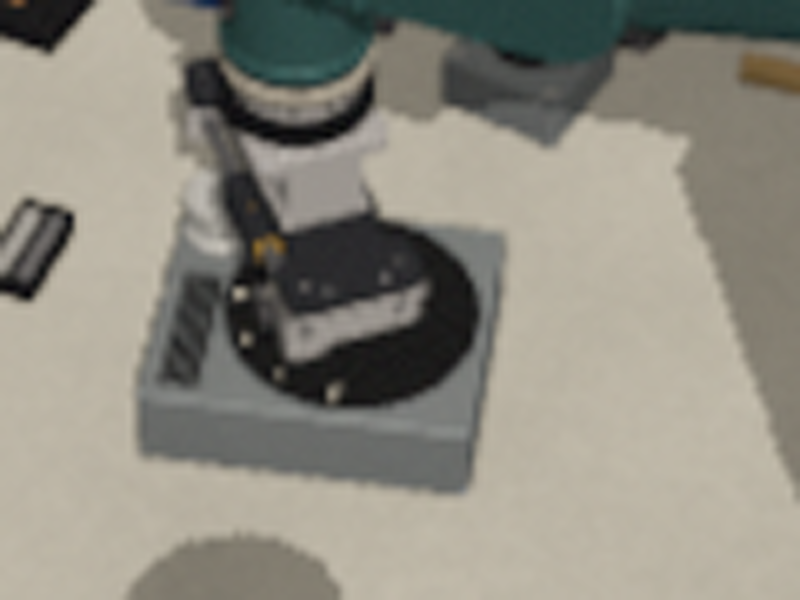

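```bash
python3 - <<'E'
from h import *
c=np.array([.525,-.044]); 
for k in [40,45,50,55,60,65,70,75,80,85,90,95,100,105,110,115,120]:
    a=.283+np.pi/2-np.radians(k); d=np.array([np.cos(a),np.sin(a)]); p=np.array([-d[1],d[0]])
    print(k,(c+.041*d+.0185*p).round(4),'yaw',round(a-np.pi,3))
E
python3 -m pendant '{"turn":[[0,0,0],[0,0,0],[0,0,0]],"delta_pos":[[0.5,-0.5,-0.1],[0.35,-0.35,0],[0,0,0]],"gripper":[0,0,0]}'
```

```text
40 [0.5246 0.001 ] yaw -1.986
45 [0.5285 0.0008] yaw -2.073
50 [5.324e-01 4.000e-04] yaw -2.16
55 [ 5.363e-01 -5.000e-04] yaw -2.248
60 [ 0.54   -0.0016] yaw -2.335
65 [ 0.5437 -0.0031] yaw -2.422
70 [ 0.5471 -0.0049] yaw -2.51
75 [ 0.5505 -0.0069] yaw -2.597
80 [ 0.5536 -0.0093] yaw -2.684
85 [ 0.5565 -0.0119] yaw -2.771
90 [ 0.5592 -0.0148] yaw -2.859
95 [ 0.5616 -0.0179] yaw -2.946
100 [ 0.5638 -0.0212] yaw -3.033
105 [ 0.5656 -0.0246] yaw -3.12
110 [ 0.5671 -0.0282] yaw -3.208
115 [ 0.5683 -0.032 ] yaw -3.295
120 [ 0.5692 -0.0358] yaw -3.382
time: 3.0
tool_pos: [0.5391, -0.0001, 0.2803]
ee_rot: [2.172, 1.57, -0.168]
wrist_force: [-0.5, -0.6, -0.4]
width: 0.0003
```

```bash
for i in 1; do python3 -m pendant '{"turn":[[0,0,-0.06],[0,0,0]],"delta_pos":[[0.3,-0.3,0],[0,0,0]],"gripper":[0,0]}'; done
python3 -m pendant '{"turn":[[0,0,-0.08],[0,0,0]],"delta_pos":[[0.34,-0.18,0],[0,0,0]],"gripper":[0,0]}'
python3 -m pendant '{"turn":[[0,0,-0.08],[0,0,0]],"delta_pos":[[0.34,-0.2,0],[0,0,0]],"gripper":[0,0]}'
python3 - <<'E'
from h import *
st(); shot('side','s3')
b=cv2.imread('pics/s3.png')[170:260,270:390]
cv2.imwrite('pics/c5.png',cv2.resize(b,(800,600),interpolation=cv2.INTER_CUBIC))
E
```

```text
time: 3.25
tool_pos: [0.5417, -0.0024, 0.2799]
ee_rot: [-2.475, 1.57, 1.41]
wrist_force: [-0.5, 2.2, 0.0]
width: 0.0006
time: 3.5
tool_pos: [0.545, -0.004, 0.2799]
ee_rot: [-2.296, 1.57, 1.51]
wrist_force: [-1.0, 3.0, 1.2]
width: 0.0006
time: 3.75
tool_pos: [0.5485, -0.0065, 0.2798]
ee_rot: [1.526, 1.57, -1.03]
wrist_force: [1.3, 1.4, 0.8]
width: 0.0004
t 3.75 tcp [ 0.5485 -0.0065  0.2798] x [ 0.    -0.001 -1.   ] z-ax yaw -2.556 F [1.29 1.36 0.76] w 0.0004 q6 0.87
```

View pics/c5.png

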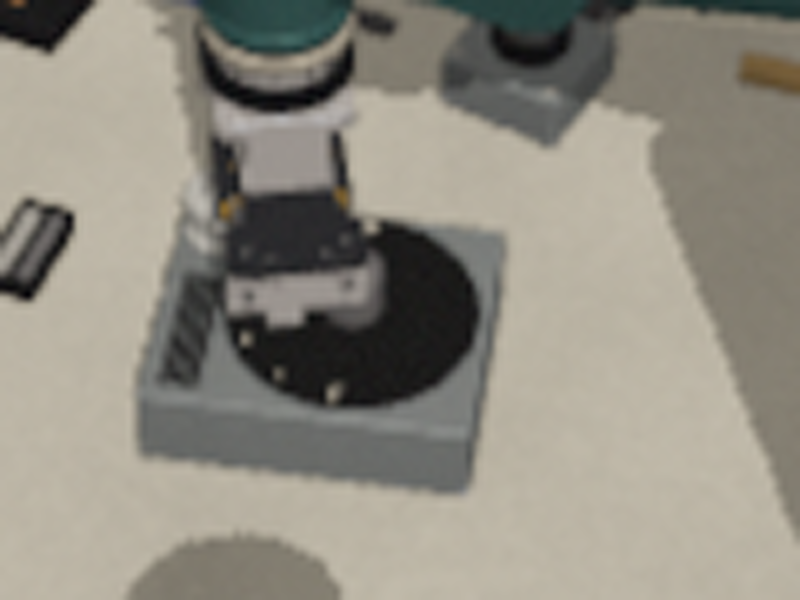

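The fingertip is at crop (285,322) and the lever is hidden behind it. The force rose to 3 N and then dropped, so the first click may be at or just past half way. I'll go on gently.

```bash
python3 -m pendant '{"turn":[[0,0,-0.08],[0,0,0]],"delta_pos":[[0.3,-0.22,0],[0,0,0]],"gripper":[0,0]}'
python3 -m pendant '{"turn":[[0,0,-0.08],[0,0,0]],"delta_pos":[[0.3,-0.26,0],[0,0,0]],"gripper":[0,0]}'
python3 - <<'E'
from h import *
st(); shot('side','s4'); 
b=cv2.imread('pics/s4.png')[170:260,270:390]
cv2.imwrite('pics/c6.png',cv2.resize(b,(800,600),interpolation=cv2.INTER_CUBIC))
E
```

```text
time: 4.05
tool_pos: [0.5513, -0.009, 0.2796]
ee_rot: [0.93, 1.57, -1.707]
wrist_force: [0.6, 0.6, 0.3]
width: 0.0006
time: 4.3
tool_pos: [0.5543, -0.0115, 0.2796]
ee_rot: [0.943, 1.57, -1.774]
wrist_force: [1.3, 0.1, 0.5]
width: 0.0006
t 4.3 tcp [ 0.5543 -0.0115  0.2796] x [-0.    -0.001 -1.   ] z-ax yaw -2.716 F [1.29 0.07 0.53] w 0.0006 q6 1.02
```

View pics/c6.png

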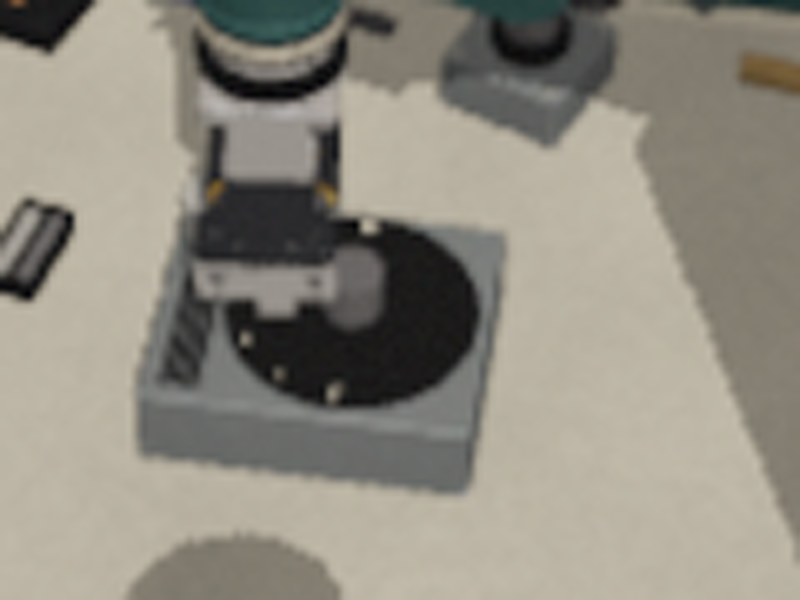

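The force is back to zero, so the first click is done and the lever should be at dot 3. I'll keep the same 5° steps for the second click.

```bash
python3 -m pendant '{"turn":[[0,0,-0.08],[0,0,0]],"delta_pos":[[0.25,-0.27,0],[0,0,0]],"gripper":[0,0]}'
python3 -m pendant '{"turn":[[0,0,-0.08],[0,0,0]],"delta_pos":[[0.24,-0.3,0],[0,0,0]],"gripper":[0,0]}'
python3 -m pendant '{"turn":[[0,0,-0.08],[0,0,0]],"delta_pos":[[0.22,-0.32,0],[0,0,0]],"gripper":[0,0]}'
python3 - <<'E'
from h import *
st()
E
```

```text
time: 4.6
tool_pos: [0.5568, -0.014, 0.2796]
ee_rot: [0.32, 1.57, -2.476]
wrist_force: [0.4, 0.8, 0.5]
width: 0.0004
time: 4.85
tool_pos: [0.559, -0.0165, 0.2796]
ee_rot: [-1.148, 1.569, 2.259]
wrist_force: [-2.4, 1.7, -0.8]
width: 0.0005
time: 5.1
tool_pos: [0.5612, -0.0194, 0.2796]
ee_rot: [-1.122, 1.569, 2.205]
wrist_force: [-1.3, 3.6, 1.5]
width: 0.0003
t 5.1 tcp [ 0.5612 -0.0194  0.2796] x [-0.001  0.002 -1.   ] z-ax yaw -2.955 F [-1.28  3.61  1.51] w 0.0003 q6 1.25
```

```bash
python3 -m pendant '{"turn":[[0,0,-0.06],[0,0,0]],"delta_pos":[[0.15,-0.3,0],[0,0,0]],"gripper":[0,0]}'
python3 - <<'E'
from h import *
st(); shot('side','s5'); 
b=cv2.imread('pics/s5.png')[170:260,270:390]
cv2.imwrite('pics/c7.png',cv2.resize(b,(800,600),interpolation=cv2.INTER_CUBIC))
E
```

```text
time: 5.35
tool_pos: [0.5631, -0.0234, 0.2797]
ee_rot: [1.865, 1.569, -1.151]
wrist_force: [-0.1, -0.9, -0.7]
width: 0.0004
t 5.35 tcp [ 0.5631 -0.0234  0.2797] x [ 0.001 -0.002 -1.   ] z-ax yaw -3.016 F [-0.09 -0.94 -0.66] w 0.0004 q6 1.3
```

View pics/c7.png

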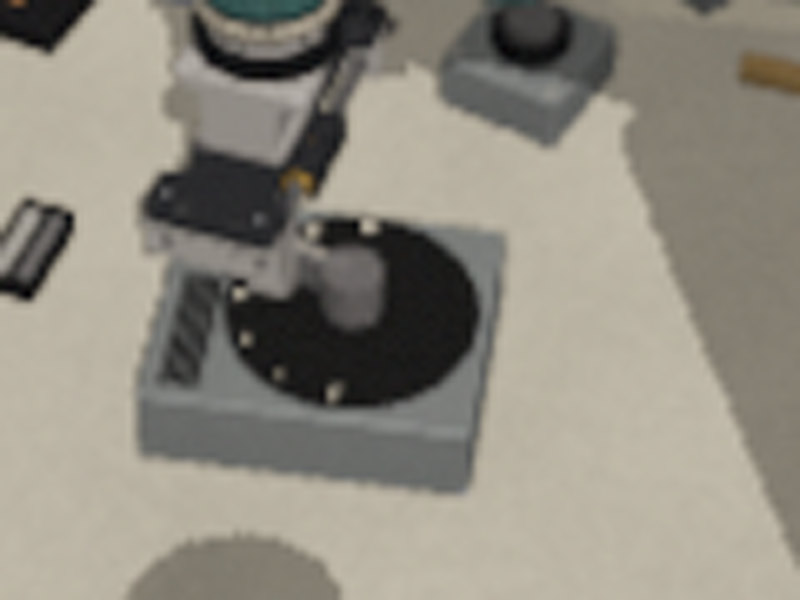

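The force dropped to zero and the lever now points up-left, past dot 3 (crop 240,295). I'll back away, lift, and check before touching the button.

```bash
python3 -m pendant '{"turn":[[0,0,0],[0,0,0],[0,0,0],[0,0,0],[0,0,0],[0,0,0]],"delta_pos":[[-0.5,1,0],[-0.4,0.8,0],[0,0,4],[0,0,4],[-4,3,2],[-4,2,0]],"gripper":[0,0,0,0,0,0]}'
python3 - <<'E'
from h import *
st(); shot('side','s6'); shot('top','t6')
b=cv2.imread('pics/s6.png')[170:260,270:390];a=cv2.imread('pics/t6.png')[140:240,255:425]
cv2.imwrite('pics/c8.png',np.vstack([cv2.resize(b,(400,300),interpolation=cv2.INTER_CUBIC),cv2.resize(a,(400,235),interpolation=cv2.INTER_CUBIC)]))
E
```

```text
time: 6.15
tool_pos: [0.4732, 0.046, 0.3822]
ee_rot: [3.018, 1.566, 0.0]
wrist_force: [0.5, 0.6, 0.2]
width: 0.0006
t 6.15 tcp [0.4732 0.046  0.3822] x [ 0.005  0.    -1.   ] z-ax yaw -3.018 F [0.46 0.65 0.23] w 0.0006 q6 1.42
```

View pics/c8.png

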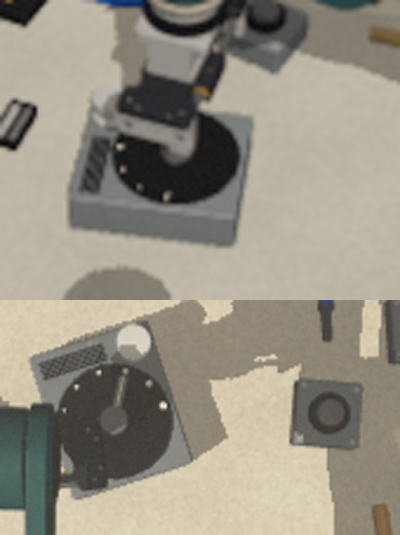

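The top view shows the lever on dot 4, with dots 3 and 5 free on either side (lever at (125,375), dots at (98,372) and (149,384) in the lower crop). The spool has not moved. Now over the button.

```bash
python3 -m pendant '{"turn":[[0,0,0],[0,0,0],[0,0,0],[0,0,0],[0,0,0],[0,0,0],[0,0,0],[0,0,0]],"delta_pos":[[0.8,-5,0],[0.8,-5,0],[0.8,-5,0],[0.8,-5,0],[0.8,-5,0],[1,-5,0],[1.1,-4.8,0],[0,0,0]],"gripper":[0,0,0,0,0,0,0,0]}'
python3 -m pendant '{"turn":[[0,0,0],[0,0,0],[0,0,0],[0,0,0]],"delta_pos":[[0,0,-4],[0,0,-4],[0,0,-2.5],[0,0,0]],"gripper":[0,0,0,0]}'
python3 - <<'E'
from h import *
st(); shot('side','s7');
b=cv2.imread('pics/s7.png')[130:220,290:410]
cv2.imwrite('pics/c9.png',cv2.resize(b,(800,600),interpolation=cv2.INTER_CUBIC))
E
```

```text
time: 7.25
tool_pos: [0.5353, -0.3065, 0.3778]
ee_rot: [-0.079, 1.569, -3.102]
wrist_force: [0.3, -0.3, 0.3]
width: 0.0005
time: 7.75
tool_pos: [0.5345, -0.3017, 0.2718]
ee_rot: [-0.741, 1.565, 2.525]
wrist_force: [0.0, 0.3, 0.6]
width: 0.0004
t 7.75 tcp [ 0.5345 -0.3017  0.2718] x [-0.005  0.004 -1.   ] z-ax yaw -3.018 F [0.03 0.31 0.58] w 0.0004 q6 0.84
```

View pics/c9.png

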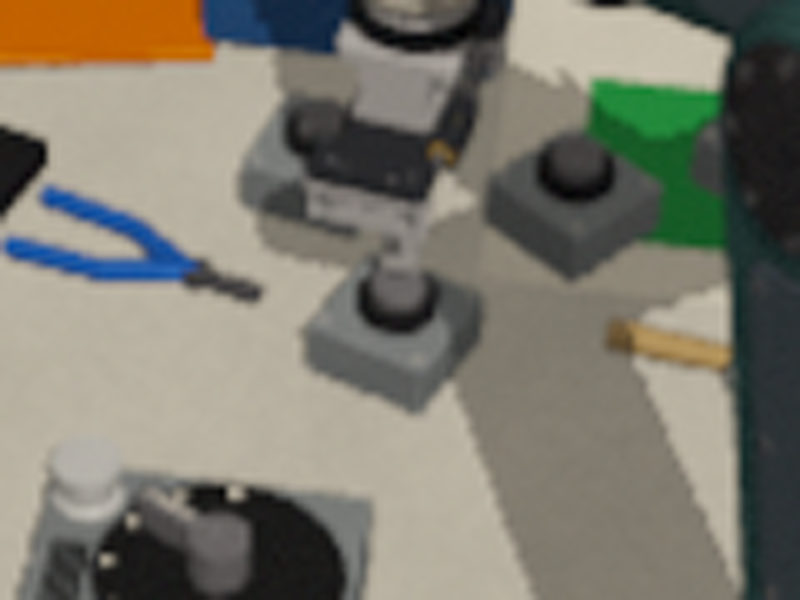

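The tip at crop (400,262) sits just above the cap (398,285) of the chosen box, and the lever still points at dot 4. I'll press down in small steps.

```bash
python3 -m pendant '{"turn":[[0,0,0],[0,0,0],[0,0,0]],"delta_pos":[[0,0,-0.5],[0,0,-0.4],[0,0,0]],"gripper":[0,0,0]}'
for i in 1 ; do python3 -m pendant '{"turn":[[0,0,0],[0,0,0]],"delta_pos":[[0,0,-0.3],[0,0,0]],"gripper":[0,0]}'; done
python3 -m pendant '{"turn":[[0,0,0],[0,0,0]],"delta_pos":[[0,0,-0.3],[0,0,0]],"gripper":[0,0]}'
```

```text
time: 8.18
tool_pos: [0.535, -0.3031, 0.266]
ee_rot: [2.261, 1.57, -0.757]
wrist_force: [-0.3, -0.5, 0.8]
width: 0.0004
time: 8.43
tool_pos: [0.5349, -0.3031, 0.2625]
ee_rot: [-0.459, 1.57, 2.805]
wrist_force: [0.8, 0.6, 0.2]
width: 0.0006
time: 8.68
tool_pos: [0.5351, -0.3032, 0.26]
ee_rot: [2.238, 1.57, -0.781]
wrist_force: [-0.0, -1.3, 2.5]
width: 0.0005
```

```bash
python3 -m pendant '{"turn":[[0,0,0],[0,0,0]],"delta_pos":[[0,0,-0.3],[0,0,0]],"gripper":[0,0]}'
python3 -m pendant '{"turn":[[0,0,0],[0,0,0]],"delta_pos":[[0,0,-0.2],[0,0,0]],"gripper":[0,0]}'
python3 -m pendant '{"turn":[[0,0,0],[0,0,0]],"delta_pos":[[0,0,-0.2],[0,0,0]],"gripper":[0,0]}'
```

```text
time: 8.93
tool_pos: [0.5351, -0.3032, 0.2571]
ee_rot: [2.263, 1.57, -0.756]
wrist_force: [-0.1, 0.5, 3.8]
width: 0.0004
time: 9.18
tool_pos: [0.5351, -0.3032, 0.2555]
ee_rot: [2.278, 1.57, -0.74]
wrist_force: [-0.2, -0.6, 6.4]
width: 0.0004
time: 9.43
tool_pos: [0.5351, -0.3031, 0.2553]
ee_rot: [2.279, 1.569, -0.74]
wrist_force: [-2.6, 1.4, 11.4]
width: 0.0006
```

The force jumped to 11 N with almost no more travel, so the button is at its stop. I'll release, retreat and check.

```bash
python3 -m pendant '{"turn":[[0,0,0],[0,0,0],[0,0,0],[0,0,0],[0,0,0],[0,0,0],[0,0,0],[0,0,0]],"delta_pos":[[0,0,1],[0,0,4],[0,0,4],[0,0,4],[-5,-2,0],[-5,-2,0],[-4,-2,0],[0,0,0]],"gripper":[0,0,0,0,0,0,0,0]}'
python3 - <<'E'
from h import *
st(); shot('side','s8'); p,d=shot('top','t8')
b=cv2.imread('pics/s8.png')[140:250,280:430];a=cv2.imread('pics/t8.png')[140:240,255:425]
cv2.imwrite('pics/c10.png',np.hstack([cv2.resize(b,(400,293)),cv2.resize(a,(400,293),interpolation=cv2.INTER_CUBIC)]))
m=np.load('pics/top0.npy')
for k in (m,d): print(pt('top',395,187,np.median(k[185:190,393:398])).round(4))
E
```

```text
time: 10.42
tool_pos: [0.3929, -0.3641, 0.382]
ee_rot: [-0.642, 1.569, 2.618]
wrist_force: [0.7, -0.1, -0.6]
width: 0.0004
t 10.425 tcp [ 0.3929 -0.3641  0.382 ] x [-0.001  0.001 -1.   ] z-ax yaw -3.023 F [ 0.7  -0.08 -0.6 ] w 0.0004 q6 0.6
[ 0.5352 -0.3017  0.0634]
[ 0.5353 -0.3019  0.0622]
```

View pics/c10.png

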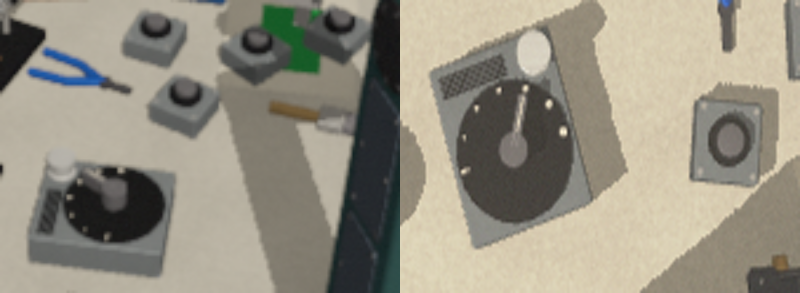

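View pics/t8.png

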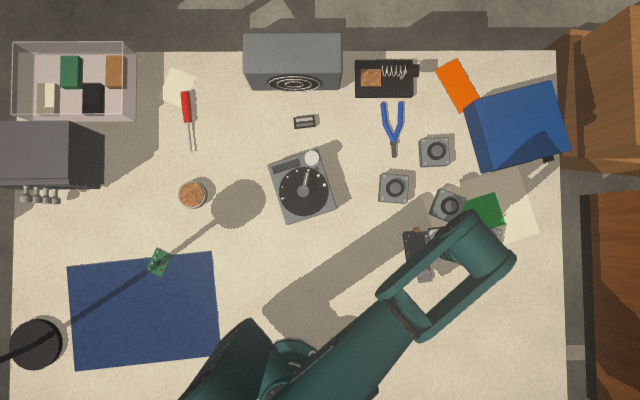

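The lever lies on dot 4 (crop (525,89)). The button is up (0.0622 m against 0.0634 m before, within depth noise), the loose things are where they were, and the arm is clear. I'll hand in.

```bash
python3 -c "
from bench import robot
print(robot.close_job())"
```

```text
the job is handed in; nothing more can be done
None
```

I handed the job in with the selector at the fourth dot and the start button pressed and released; no verdict is reported.

- **Selector:** It started at speed 2. I pushed the lever clockwise two clicks with the closed fingertips. The measured force stayed at about 4 N or less and dropped to zero after each click. The top view showed the lever on dot 4 before the press and again at the end.
- **Start button:** I pressed the leftmost of the four look-alike switch boxes. The force reached 11 N with almost no further travel, about 7 mm below first contact, so it was at its stop. After release, depth put the cap top at 62.2 mm against 63.4 mm at the start. That is within the noise, but not far inside the 1.5 mm limit.
- **Bench:** In the final views the loose things look unmoved. The brush and the far-right box are partly hidden by the arm in the top view, but the arm passed well above the brush. The robot touches nothing.
- **Disagreement:** My rough two-view heights disagreed with the depth readings. For the button they gave 49 mm against 63 mm, because I picked the side-view pixel imprecisely. Contact at about 62 mm confirmed the depth value.

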